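# Specimen plate to the light pad, label up

### The arm

A 6-joint arm with a two-finger parallel gripper is mounted at the origin on the work surface. World frame = base frame: x ahead of the robot, y to its left, z up, the work surface at z = 0. Lengths are in m, angles in degrees, forces in N, time in s.
With the tool pointing down it reaches from about 0.4 to 0.825 m from the base axis. Payload 7 kg.
Tool frame: the origin (TCP) lies between the finger pads; the fingertips stand 11 mm ahead of it and the grasp point (between the pads) lies 8 mm behind it; z points along the fingers, y is the direction in which the jaws open and shut (so a half turn about z gives the same grasp; the last joint's range is limited). The gripper opens to 85 mm and grips with 20 to 120 N. Pads are 22 mm wide; open, the fingers measure 114 mm over their backs; the gripper's body (76 mm by 85 mm) begins 54 mm behind the grasp point. The pads swing forward as they close: fully open they stand 13 mm farther back than shut.
Start: joints at [84.402, 20.546, 0.682, 0, -70.136, -16.507], TCP at [0.254, 0.625, 0.242] pointing down, gripper open.
Joint ranges: [-176.03, 176.03], [-82.01, 121.73], [-58.28, 71.71], [-173.87, 95.51], [-174.79, -0.11], [-173.66, 173.66]. Speed limits (degrees/s): [136.94, 136.94, 172.46, 180, 180, 180].

### API

Orientations are given as a 3x3 rotation matrix whose columns are the frame's x, y, z axes.
In Python, from bench import get_obs, optics, job_done gives the robot as it stands.
- The arm moves only by the shell command python3 -m creep 'ROWS' [FORCE]. ROWS is JSON, a list of rows, each an object of numbers: "dx", "dy", "dz": the shift along the tool's x, y, z in cm; "rx", "ry", "rz": the turn, a rotation vector about the tool's x, y, z in degrees; "claw": the gripper command: -1 is fully open, 1 is shut, values between are in proportion. A call has 1 to 8 rows; each row is the pose to reach, as a shift and turn from the pose measured when the call began, along the tool's axes at that moment; what a row does not reach only later rows make up. A row lasts 1/12 s, in which the tool goes at most 41.7 mm and 7.16 degrees, less where a joint would pass 70% of its speed; a pose out of reach is approached as far as the arm can. A call with a gripper value outside its range is refused whole. The fingers move at their own pace and stop on an object; FORCE is the grip in N (left out, the last holds). Time passes only in rows, so rows that repeat a pose let the fingers close. It gives the time, the measured TCP pose, the force and the opening at its end, in the units of the state.
- get_obs(): the state, without advancing time (a new reading comes with each control period).
- optics.grab_frame(name): name is "side" or "top" or "wrist"; returns (picture, depth): 400x640x3 uint8, blue, green, red; 400x640 float32, m along the optical axis (not along the pixel's ray), 0 where there is no reading.
- optics.camera_info(name): a dict with "fx", "fy", "cx", "cy" (pixels), "k1" (the pictures are not rectified: a ray, as slopes to the right and down, at radius r is drawn at 1 + k1 r^2 times it, then the intrinsics apply), "view" (4x4, takes a point from world to camera coordinates); the wrist camera has in their place "mount" (4x4, takes a point from camera to tool coordinates, whose origin is the TCP and whose axes are the flange's). Camera axes: x right, y down, z forward; pixel columns grow to the right and rows downward; lengths in m; the calibration is good to about 2 mm. A picture is of the moment at which its call begins: read the wrist's pose just before it. camera_info takes no time and is no camera call.
- job_done(): hands the job in, once; it reports no verdict.
The state is a dict: "t": time; "joint_positions": joint angles; "qvel": joint speeds; "tau": joint torques, N m; "eef_pos": TCP position; "ee_rot": TCP orientation; "force": force on the tool from outside, world axes, zero at the start; "wrist_torque": the same for the moment, N m; "finger_gap": finger opening in m.
Only numpy, scipy, OpenCV 4.12 (cv2) and the standard library are available. Lean on these libraries where they do the work, as an engineer would, in place of code of your own. Each camera call takes 0.05 s, during which the arm holds its last target.

### The job

Pull the small clear-roofed cabinet's door wide open by its handle, lift the glass plate out of the round stand on the door's inner shelf, and hold it by its clear end a hand's breadth above the light pad, its frosted end over the middle of the pad, tipped at least half-way to level with the label looking up. The corner notch marks the frosted end (with the notched edge on top and the notch at your left, the label faces you). Finish while still holding the plate steady in the air, with the door left open, the stand on its shelf and the other things where they were.

Things in the scene. Friction and masses are not known exactly. Their poses are not given: they have to be found in the camera images.
- door (a joint): hinge of the cabinet door, rad: 0 closed, grows as the door swings towards the robot, stop at 1.9 (a right angle, 1.5, is wide open). Seen from above it opens clockwise, about a vertical axis at the cabinet's left (+y) front edge. Light, with a little friction: it stays where it is left.
- door_hinge (a point): point on the hinge axis, 170 mm above the bench; turns with the door: own -y runs along the door to its free edge, -x points out of its outer face. Grey door 240 mm wide, 16 thick, top 198 mm above the bench. White cabinet behind it: 200 mm deep, 240 wide, 200 tall, with a clear roof. Place and yaw vary.
- door_handle (a point): steel handle, an upright round bar 10 mm thick, 50 mm in front of the hinge axis (34 mm clear of the door's face) and 215 mm from the hinge. The point is on the bar's axis, 175 mm above the bench; the bar's free top is at 197 mm and its upper bracket at 142 mm: the top 45 mm can be pinched from above in any direction. Axes as door_hinge.
- shelf_center (a point): centre of the floor (86 mm above the bench) of the blue round shelf fixed to the door's inner face: 132 mm across, with a lip 10 mm high of inner diameter 120 mm. It lies 75 mm inside the hinge plane and 115 mm from the hinge, swings out with the door, and is under the cabinet roof while the door is shut. Same axes as door_hinge.
- stand_center (a point): loose round grey stand (0.6 kg), 110 mm across and 30 mm high, sitting on the door's shelf; the point is on its axis 15 mm above its underside. A slot 10 mm wide, 98 mm long and 18 mm deep along its own x axis holds the plate upright. It stands turned any way round.
- plate_center (a point): centre of the glass plate, 95 mm long (own x), 8 thick (y), 60 tall (z, up), 0.11 kg, standing on its long edge in the stand's slot, 42 mm of it above the stand, top edge 158 mm above the bench. The last 30 mm at +x are frosted white, the rest clear green glass. A 14 by 14 mm notch cuts the top corner at the frosted end. The label (yellow, two dark bars) is on the +y face, so it looks along +y.
- frosted_end (a point): centre of the plate's frosted end, 32.5 mm from the plate's centre along its +x. Same axes as plate_center. (The plate's points are not given while it is in the fingers.)
- pad_center (a point): middle of the top face of the flat light pad: white window in an aluminium frame, 170 by 170 mm, 15 mm high, fixed to the bench. Its place and yaw vary.
- bottle: bystander: white bottle with green label band, 64 mm across, 170 mm high, origin under its middle
- tin: bystander: open steel tin with white balls, 84 mm across, 45 mm high (60 with the balls), origin under its middle
- jar: bystander: amber jar with black cap, 60 mm across, 75 mm high, origin under its middle
- beaker: bystander: clear beaker, 72 mm across, 85 mm high, origin under its middle
- screwdriver: bystander: orange-handled screwdriver lying flat, 170 mm long along its x, about 30 mm high
- eraser: bystander: red eraser, 55 by 24 by 14 mm, origin under its middle
There are look-alikes about, which are no part of the job. Leave any blue look-alike of the part that bears pad_center alone.

How it is judged (in metres and radians):
On the way, in this order (a step that is already met when the one before it is completed fails the run):
1. the door is drawn ajar with the gripper at its handle (value of joint door above 0.15 rad and distance between the grasp point and door_handle below 0.06 m), for 0.05 s.
2. the door stands wide open (1.2 rad or more) (value of joint door above 1.2 rad), for 0.1 s.
3. the plate is lifted clear of the stand in the fingers (distance between plate_center and stand_center above 0.08 m and contact force between the fingers and plate above 1 N), for 0.2 s.
At the end, for the whole second after the job is handed in: Plate held by its clear part (grasp point at most 15 mm past its centre to the frosted end), at rest, off the pad; frosted end within 40 mm of pad middle seen from above, 75-220 mm above the bench; label within 57 deg of straight up; door over 1.0 rad; stand within 35 mm of its shelf's centre (contact force between the fingers and plate above 1 N and x of the grasp point in the frame of plate_center below 0.015 m and horizontal distance between frosted_end and pad_center below 0.04 m and height (world z) of frosted_end between 0.075 and 0.22 m and contact force between plate and pad below 0.05 N and angle between plate_center's own y axis and vertical below 1 rad and linear speed of plate below 0.03 m/s and angular speed of plate below 0.3 rad/s and value of joint door above 1 rad and distance between stand_center and shelf_center below 0.035 m); the arm keeps its last pose, push and grip.
It fails at once if a bystander is shifted by more than 30 mm (distance of any of bottle, tin, jar, beaker, screwdriver, eraser from where it was at the start of the episode above 0.03 m).
It also fails if it takes over 54 s, if anything falls off the work surface, if the arm or the gripper's body presses on something with over 40 N, if the wrist force passes 120 N, or if a joint passes its speed limit or range.

## Working session

There is one attempt and no reset: what is moved stays moved. The work goes in short steps, Python scripts to look and compute and a shell command to move; the robot and the scene stay as the last step left them, time stands still between calls to the robot, and variables do not carry over. Pictures are saved under pics/ and viewed, and the job is handed in when it is done.

```bash
ls; mkdir -p pics; cat > h.py <<'E'
import numpy as np, cv2
from bench import get_obs, optics, job_done
def ray(name,u,v):
    c=optics.camera_info(name)
    d=np.array([(u-c['cx'])/c['fx'],(v-c['cy'])/c['fy']]);s=d.copy()
    for _ in range(30): s=d/(1+c['k1']*(s@s))
    return np.array([s[0],s[1],1.])
def T(name,o=None):
    c=optics.camera_info(name)
    if 'view' in c: return np.linalg.inv(np.array(c['view']))
    o=o or get_obs(); M=np.eye(4);M[:3,:3]=o['ee_rot'];M[:3,3]=o['eef_pos']
    return M@np.array(c['mount'])
def at_z(name,u,v,z,o=None):
    M=T(name,o);d=M[:3,:3]@ray(name,u,v);p=M[:3,3];return p+d*(z-p[2])/d[2]
def at_d(name,u,v,dep,o=None):
    M=T(name,o);return M[:3,:3]@(ray(name,u,v)*dep)+M[:3,3]
def proj(name,P,o=None):
    c=optics.camera_info(name);q=np.linalg.inv(T(name,o))@np.r_[P,1];s=q[:2]/q[2];f=1+c['k1']*(s@s)
    return np.array([c['fx']*s[0]*f+c['cx'],c['fy']*s[1]*f+c['cy']])
def snap(name,fn,crop=None,k=1):
    o=get_obs();im,d=optics.grab_frame(name);np.savez('pics/'+fn+'.npz',im=im,d=d,pos=o['eef_pos'],rot=o['ee_rot'])
    return show(fn,crop,k)
def show(fn,crop=None,k=1,out=None):
    im=np.load('pics/'+fn+'.npz')['im']
    if crop: x0,y0,x1,y1=crop; im=im[y0:y1,x0:x1]
    im=cv2.resize(im,None,fx=k,fy=k,interpolation=cv2.INTER_CUBIC) if k!=1 else im
    cv2.imwrite('pics/'+(out or fn)+'.png',im)
def load(fn):
    z=np.load('pics/'+fn+'.npz');return z['im'],z['d'],dict(eef_pos=z['pos'],ee_rot=z['rot'])
E
python3 - <<'E'
from h import *
for n in ('side','top','wrist'): snap(n,n+'0')
o=get_obs();print(o)
for n in ('side','top'):
  M=T(n);print(n,M.round(3).tolist())
print(optics.camera_info('wrist'))
E
```

```text
pics
{'t': 0.15, 'joint_positions': array([ 8.44014631e+01,  2.05816938e+01,  6.47303962e-01, -1.36309100e-02,
       -7.01353247e+01, -1.65067142e+01]), 'qvel': array([-0.00036248, -0.0660199 ,  0.14019532,  0.1456648 , -0.0174969 ,
        0.06769745]), 'tau': array([-1.55364611e-03, -5.83877707e+01,  2.93647671e+01,  6.94046035e+00,
       -4.28203188e-03,  7.26428517e-08]), 'eef_pos': array([0.2539099 , 0.62506522, 0.24159682]), 'ee_rot': array([[ 9.26463694e-01, -3.76383989e-01, -3.41383084e-04],
       [-3.76384121e-01, -9.26462940e-01, -1.18910628e-03],
       [ 1.31281788e-04,  1.23015497e-03, -9.99999235e-01]]), 'force': array([ 0.05029038, -0.05543012, -0.95786565]), 'wrist_torque': array([ 0.03090803,  0.02453005, -0.04659268]), 'finger_gap': 0.08555621210929269}
side [[0.891, -0.36, 0.276, 0.134], [-0.454, -0.693, 0.561, -0.833], [-0.01, -0.625, -0.78, 1.165], [0.0, 0.0, 0.0, 1.0]]
top [[0.007, -0.986, 0.168, 0.208], [-1.0, -0.008, -0.004, -0.09], [0.006, -0.168, -0.986, 1.879], [0.0, 0.0, 0.0, 1.0]]
{'fx': 285.11274672831496, 'fy': 285.11274672831496, 'cx': 322.0488866999694, 'cy': 199.94562721355308, 'k1': -0.04480139362560083, 'mount': array([[ 3.25767421e-04, -9.54572868e-01, -2.97977403e-01,
         7.50744264e-02],
       [ 9.99999920e-01,  2.42005209e-04,  3.17996559e-04,
         2.01571991e-03],
       [-2.31438804e-04, -2.97977483e-01,  9.54572871e-01,
        -1.31619058e-01],
       [ 0.00000000e+00,  0.00000000e+00,  0.00000000e+00,
         1.00000000e+00]])}
```

View pics/top0.png

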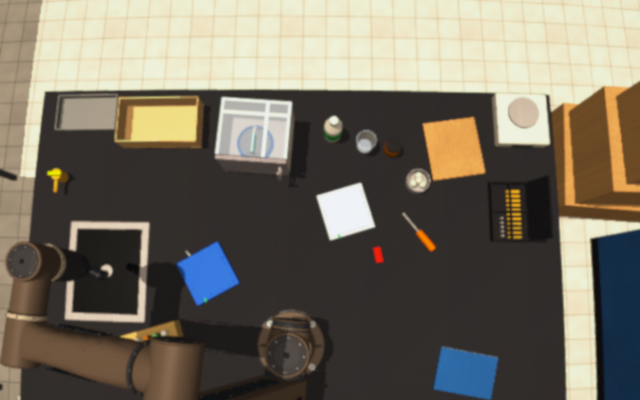

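View pics/side0.png

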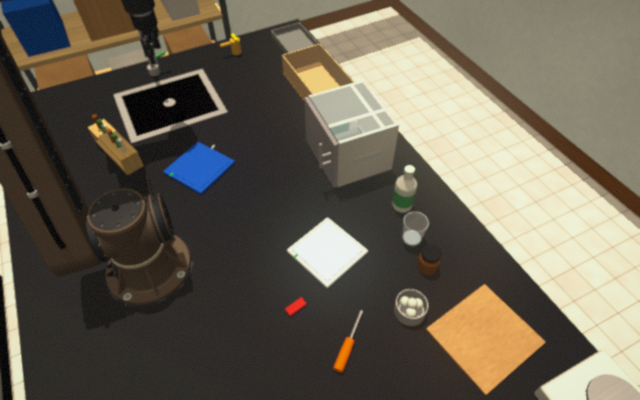

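View pics/wrist0.png

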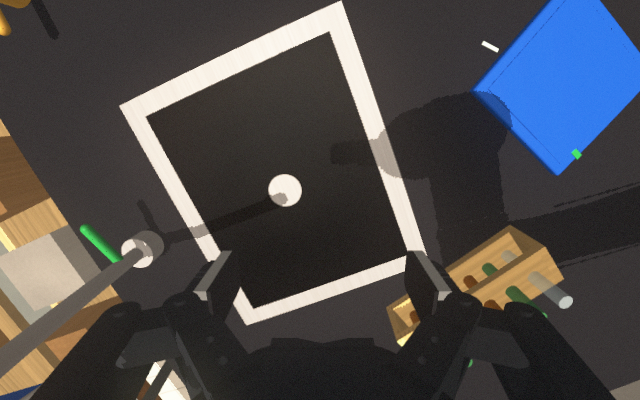

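The top view shows the cabinet at (255,130) with its handle near (280,172), the pad at (345,211), and the blue look-alike at (208,272). I'll enlarge these next.

```bash
python3 - <<'E'
from h import *
show('top0',(200,85,310,195),7,'a');show('side0',(290,70,410,190),6,'b');show('top0',(305,170,395,250),8,'c')
E
```

```text
(no output)
```

View pics/a.png

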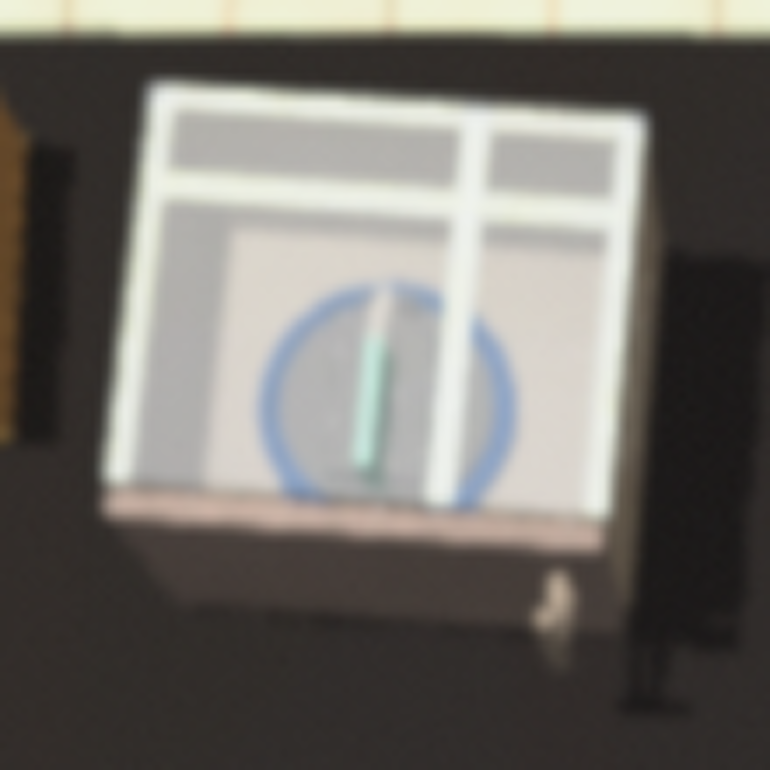

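View pics/b.png

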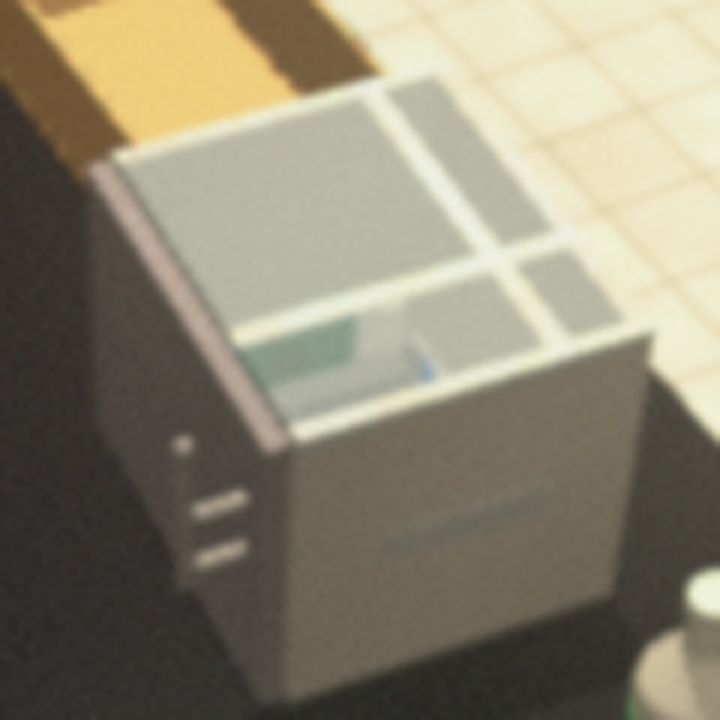

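View pics/c.png

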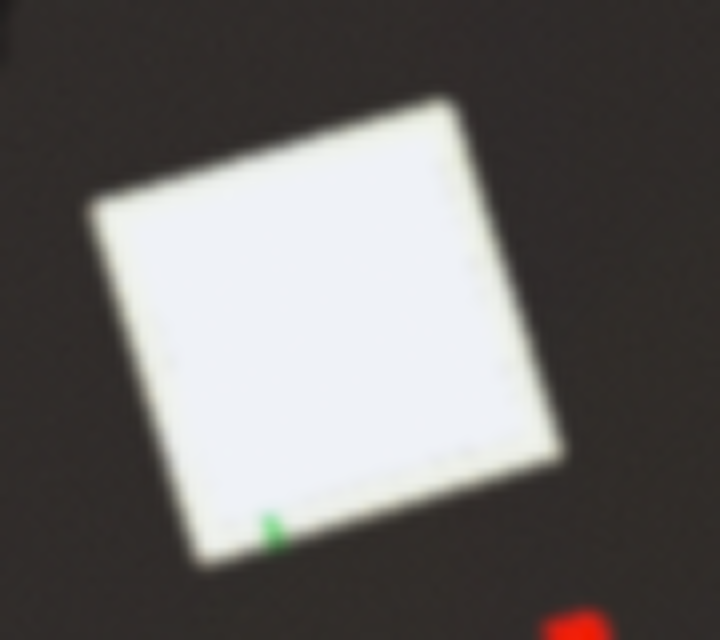

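```bash
python3 - <<'E'
from h import *
def A(x,y,z): return at_z('top',x/7+200-.5+.07,y/7+85-.43,z)
def C(x,y,z): return at_z('top',x/8+305-.44,y/8+170-.44,z)
hl=A(103,490,.198);fl=A(103,516,.198);hr=A(607,516,.198);fr=A(605,549,.198)
print('hl',hl,'fl',fl,'hr',hr,'fr',fr, np.linalg.norm(hl-hr),np.linalg.norm(fl-fr))
u=(hr-hl)[:2]+(fr-fl)[:2];u/=np.linalg.norm(u);n=np.array([u[1],-u[0]]); n=n if n[0]<0 else -n
print('u',u,'n out',n)
mid=((hl+hr)/2)[:2]
hinge=mid-u*.12;print('hinge',hinge,'handle',hinge+u*.215+n*.05,'shelf',hinge+u*.115-n*.075)
print('handle top from img',A(560,585,.197), 'end', A(545,615,.165))
p=[C(x,y,.015) for x,y in((90,205),(448,97),(563,457),(203,567))];print('pad',np.mean(p,0),[np.linalg.norm(p[i]-p[i-1]) for i in range(4)])
print('plate top: frosted',A(382,285,.158),'clear',A(368,472,.158))
for nm,u_,v_ in(('bottle',333,135),('beaker',367,143),('jar',393,148),('tin',418,180)): print(nm,at_z('top',u_,v_,.06))
print('erase',at_z('top',378,255,0),'scr',at_z('top',405,214,0),at_z('top',433,249,0),'blue',at_z('top',208,273,0))
# side
for (x,y,z) in ((183,443,.197),):
  print('side handle',at_z('side',x/6+290-.4,y/6+70-.4,z))
h=hinge
print('proj',proj('top',np.r_[h+u*.215+n*.05,.197]),proj('side',np.r_[h+u*.215+n*.05,.197]))
E
```

```text
hl [0.63492217 0.2580846  0.198     ] fl [0.62214443 0.25750024 0.198     ] hr [0.62363917 0.01656984 0.198     ] fr [0.6075285  0.01720561 0.198     ] 0.24177817966025683 0.24073872527303664
u [-0.05367598 -0.99855841] n out [-0.99855841  0.05367598]
hinge [0.63572179 0.25715423] handle [0.57425353 0.04514797] shelf [0.70444093 0.13829431]
handle top from img [0.59009012 0.03827271 0.197     ] end [0.58247363 0.04763903 0.165     ]
pad [ 0.47492858 -0.18949555  0.015     ] [np.float64(0.17258078598758078), np.float64(0.1713484689503149), np.float64(0.17297474876062371), np.float64(0.1701587433386143)]
plate top: frosted [0.75005148 0.13261138 0.158     ] clear [0.65481471 0.13639821 0.158     ]
bottle [ 0.7461721  -0.14260074  0.06      ]
beaker [ 0.71737221 -0.26600808  0.06      ]
jar [ 0.69974114 -0.36036724  0.06      ]
tin [ 0.58222736 -0.44856713  0.06      ]
erase [ 0.31675579 -0.30846264  0.        ] scr [ 0.4669807  -0.40921353  0.        ] [ 0.33916573 -0.50970393  0.        ] blue [0.24628878 0.30436379 0.        ]
side handle [0.57603785 0.03890386 0.197     ]
proj [277.39415307 172.79211566] [318.59748344 142.30375852]
```

```bash
cat >> h.py <<'E'
from scipy.spatial.transform import Rotation as R
def go(P,yaw=None,Rm=None):
    "shift cm and rotvec deg in tool axes to reach TCP P, tool down with tool x at yaw deg"
    o=get_obs();r=np.array(o['ee_rot'])
    if Rm is None:
        a=np.radians(yaw);x=np.array([np.cos(a),np.sin(a),0]);z=np.array([0,0,-1.]);Rm=np.c_[x,np.cross(z,x),z]
    d=r.T@(np.array(P)-o['eef_pos'])*100
    w=R.from_matrix(r.T@Rm).as_rotvec(degrees=True)
    print('d cm',d.round(2),'rot',w.round(2),'t',round(o['t'],2))
E
python3 -c "
from h import *
go([.575,.042,.28],-3)"
```

```text
d cm [51.69 41.94 -3.78] rot [  0.07   0.   -19.11] t 0.15
```

```bash
python3 -m creep '[{"dx":3.2,"dy":2.6,"dz":-3.8,"rz":-5,"claw":-1},{"dx":6.4,"dy":5.2,"dz":-3.8,"rz":-10,"claw":-1},{"dx":9.6,"dy":7.8,"dz":-3.8,"rz":-15,"claw":-1},{"dx":12.8,"dy":10.4,"dz":-3.8,"rz":-19,"claw":-1},{"dx":16,"dy":13,"dz":-3.8,"rz":-19,"claw":-1},{"dx":19.2,"dy":15.6,"dz":-3.8,"rz":-19,"claw":-1},{"dx":22.4,"dy":18.2,"dz":-3.8,"rz":-19,"claw":-1},{"dx":25.6,"dy":20.8,"dz":-3.8,"rz":-19,"claw":-1}]' ; python3 -c "
from h import *
go([.575,.042,.28],-3)"
```

```text
d cm [51.69 41.94 -3.78] rot [  0.07   0.   -19.11] t 0.15$[0]: bad value
```

```bash
python3 -m creep '[{"dx":3.2,"dy":2.6,"dz":-3.8,"rx":0,"ry":0,"rz":-5,"claw":-1}]'; python3 -m creep --help | head -30
```

```text
t: 0.23
eef_pos: [0.2661, 0.5983, 0.2629]
ee_rot: [[0.956, -0.294, -0.004], [-0.294, -0.956, -0.011], [-0.0, 0.012, -1.0]]
force: [0.5, -0.8, -0.9]
finger_gap: 0.0856invalid input: not JSON, or not a number
```

```bash
python3 -c "
from h import *
go([.575,.042,.28],-3)"
```

```text
d cm [45.87 44.12 -1.21] rot [  0.67   0.11 -14.09] t 0.23
```

```bash
python3 -m creep '[{"dx":2.8,"dy":2.7,"dz":-1.2,"rx":0,"ry":0,"rz":-5,"claw":-1},{"dx":5.6,"dy":5.4,"dz":-1.2,"rx":0.5,"ry":0,"rz":-10,"claw":-1},{"dx":8.4,"dy":8.1,"dz":-1.2,"rx":0.5,"ry":0,"rz":-14,"claw":-1},{"dx":11.2,"dy":10.8,"dz":-1.2,"rx":0.5,"ry":0,"rz":-14,"claw":-1},{"dx":14,"dy":13.5,"dz":-1.2,"rx":0.5,"ry":0,"rz":-14,"claw":-1},{"dx":16.8,"dy":16.2,"dz":-1.2,"rx":0.5,"ry":0,"rz":-14,"claw":-1},{"dx":19.6,"dy":18.9,"dz":-1.2,"rx":0.5,"ry":0,"rz":-14,"claw":-1},{"dx":22.4,"dy":21.6,"dz":-1.2,"rx":0.5,"ry":0,"rz":-14,"claw":-1}]' ; python3 -c "
from h import *
go([.575,.042,.28],-3)"
```

```text
t: 0.9
eef_pos: [0.4172, 0.3243, 0.2774]
ee_rot: [[0.999, -0.053, -0.002], [-0.053, -0.999, -0.002], [-0.002, 0.003, -1.0]]
force: [1.2, 0.4, 0.3]
finger_gap: 0.0853
d cm [17.27 27.35 -0.23] rot [ 0.15  0.13 -0.06] t 0.9
```

```bash
python3 -m creep '[{"dx":2.1,"dy":3.4,"dz":-0.2,"rx":0,"ry":0,"rz":0,"claw":-1},{"dx":4.2,"dy":6.8,"dz":-0.2,"rx":0,"ry":0,"rz":0,"claw":-1},{"dx":6.3,"dy":10.2,"dz":-0.2,"rx":0,"ry":0,"rz":0,"claw":-1},{"dx":8.5,"dy":13.6,"dz":-0.2,"rx":0,"ry":0,"rz":0,"claw":-1},{"dx":10.7,"dy":17,"dz":-0.2,"rx":0,"ry":0,"rz":0,"claw":-1},{"dx":12.9,"dy":20.4,"dz":-0.2,"rx":0,"ry":0,"rz":0,"claw":-1},{"dx":15.1,"dy":23.8,"dz":-0.2,"rx":0,"ry":0,"rz":0,"claw":-1},{"dx":17.3,"dy":27.3,"dz":-0.2,"rx":0,"ry":0,"rz":0,"claw":-1}]' ; python3 -m creep '[{"dx":0,"dy":0,"dz":0,"rx":0,"ry":0,"rz":0,"claw":-1},{"dx":0,"dy":0,"dz":0,"rx":0,"ry":0,"rz":0,"claw":-1}]'; python3 -c "
from h import *
snap('wrist','w1')
go([.575,.042,.28],-3)"
```

```text
t: 1.57
eef_pos: [0.5759, 0.0406, 0.2797]
ee_rot: [[0.999, -0.053, -0.002], [-0.053, -0.999, -0.002], [-0.002, 0.002, -1.0]]
force: [0.7, 2.0, -0.5]
finger_gap: 0.0852
t: 1.73
eef_pos: [0.5763, 0.0382, 0.2789]
ee_rot: [[0.998, -0.057, -0.004], [-0.057, -0.998, -0.003], [-0.004, 0.003, -1.0]]
force: [-0.0, 0.3, -1.2]
finger_gap: 0.0853
d cm [-0.1  -0.24 -0.09] rot [ 0.15  0.19 -0.2 ] t 1.78
```

View pics/w1.png

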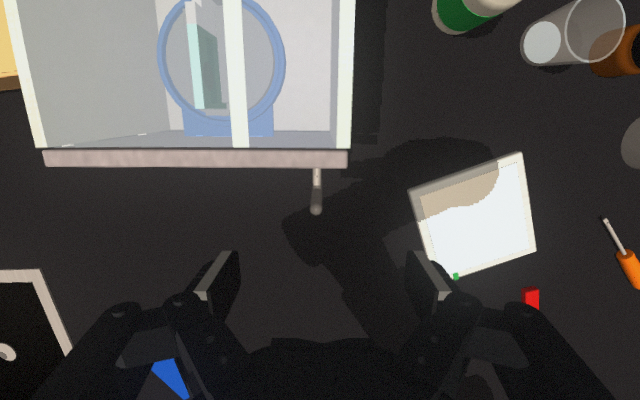

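```bash
python3 - <<'E'
from h import *
show('w1',(20,120,380,240),2.2,'w1a')
show('w1',(280,140,370,230),7,'w1b')
E
```

```text
(no output)
```

View pics/w1b.png

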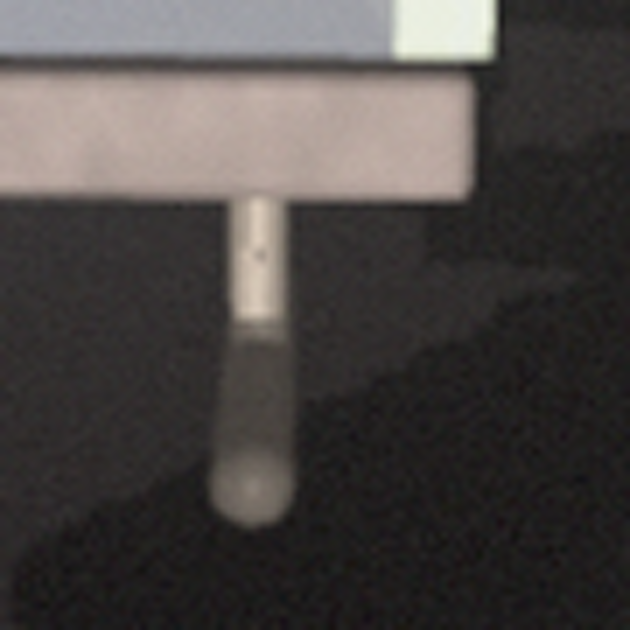

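View pics/w1a.png

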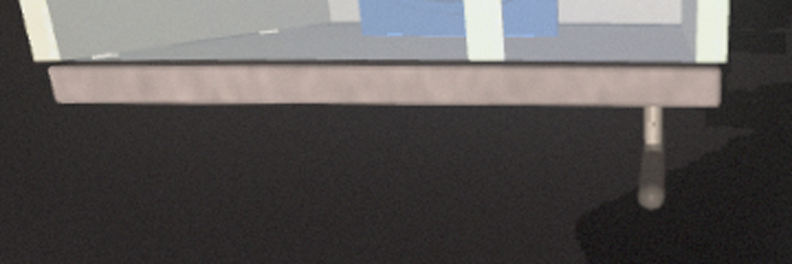

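```bash
python3 - <<'E'
from h import *
im,d,o=load('w1')
W=lambda u,v,z:at_z('wrist',u,v,z,o)
hd=W(315.7,209.1,.197);fr=W(347.1,167.7,.198);br=W(347.3,149.9,.198);fl=W(46,166.5,.198);bl=W(42.4,149.7,.198)
print(hd,fr,br,fl,bl,np.linalg.norm(fr-fl),np.linalg.norm(br-bl))
u=(fr-fl+br-bl)[:2];u/=np.linalg.norm(u);n=np.array([-abs(u[1]),abs(u[0])*(-1 if u[0]>0 else 1)]);print('u',u,'yaw',np.degrees(np.arctan2(u[0],-u[1])))
mid=((br+bl)/2)[:2]; hi=mid-u*.12;print('hinge',hi,'handle pred',hi+u*.215+n*.05)
h2=hd[:2]-u*.215-n*.05;print('hinge from handle',h2)
for p in (hd,): print(proj('top',p),proj('side',p))
E
```

```text
[0.5763619  0.04134761 0.197     ] [0.60836142 0.01554493 0.198     ] [0.62172665 0.01497145 0.198     ] [0.62411115 0.2509302  0.198     ] [0.63722598 0.24944478 0.198     ] 0.23591159580613894 0.23498505236562345
u [-0.06636077 -0.99779569] yaw -3.8049879645980194
hinge [0.63743961 0.2519436 ] handle pred [0.57328226 0.04073556]
hinge from handle [0.64051925 0.25255565]
[278.55387269 172.17857144] [319.81933248 142.87707982]
```

```bash
python3 -c "
from h import *
go([.5762,.041,.172],-3.5)"
```

```text
d cm [ 0.07 -0.18 10.71] rot [0.15 0.19 0.3 ] t 1.78
```

```bash
python3 -m creep '[{"dx":0,"dy":-0.1,"dz":3,"rx":0,"ry":0,"rz":0,"claw":-1},{"dx":0.1,"dy":-0.2,"dz":6,"rx":0,"ry":0.2,"rz":0,"claw":-1},{"dx":0.1,"dy":-0.2,"dz":9,"rx":0.1,"ry":0.2,"rz":0.3,"claw":-0.5},{"dx":0.1,"dy":-0.2,"dz":10.7,"rx":0.1,"ry":0.2,"rz":0.3,"claw":0},{"dx":0.1,"dy":-0.2,"dz":10.7,"rx":0.1,"ry":0.2,"rz":0.3,"claw":0.5},{"dx":0.1,"dy":-0.2,"dz":10.7,"rx":0.1,"ry":0.2,"rz":0.3,"claw":1},{"dx":0.1,"dy":-0.2,"dz":10.7,"rx":0.1,"ry":0.2,"rz":0.3,"claw":1},{"dx":0.1,"dy":-0.2,"dz":10.7,"rx":0.1,"ry":0.2,"rz":0.3,"claw":1}]' 40; python3 -m creep '[{"dx":0,"dy":0,"dz":0,"rx":0,"ry":0,"rz":0,"claw":1},{"dx":0,"dy":0,"dz":0,"rx":0,"ry":0,"rz":0,"claw":1}]' 40
```

```text
t: 2.45
eef_pos: [0.5775, 0.0421, 0.174]
ee_rot: [[0.998, -0.06, 0.003], [-0.06, -0.998, -0.0], [0.003, -0.0, -1.0]]
force: [0.1, 0.1, -0.5]
finger_gap: 0.012
t: 2.62
eef_pos: [0.5774, 0.0432, 0.1742]
ee_rot: [[0.998, -0.06, 0.004], [-0.06, -0.998, 0.002], [0.004, -0.002, -1.0]]
force: [0.1, 4.9, -6.9]
finger_gap: 0.0087
```

```bash
cat >> h.py <<'E'
def arc(H,tot,n=8):
    o=get_obs();r=np.array(o['ee_rot']);p=np.array(o['eef_pos'])
    for i in range(1,n+1):
        a=-np.radians(tot*i/n);c,s=np.cos(a),np.sin(a);v=p[:2]-H
        q=np.r_[H+np.array([c*v[0]-s*v[1],s*v[0]+c*v[1]]),p[2]]
        print(i,(r.T@(q-p)*100).round(2),round(tot*i/n,1))
E
python3 -c "
from h import *
arc(np.array([.6405,.2535]),30)"
```

```text
1 [-1.39 -0.38 -0.  ] 3.8
2 [-2.75 -0.84 -0.01] 7.5
3 [-4.07 -1.39 -0.01] 11.2
4 [-5.36 -2.03 -0.02] 15.0
5 [-6.6  -2.75 -0.02] 18.8
6 [-7.8  -3.56 -0.02] 22.5
7 [-8.93 -4.43 -0.02] 26.2
8 [-10.01  -5.38  -0.03] 30.0
```

```bash
python3 -m creep '[{"dx":-1.4,"dy":-0.4,"dz":0,"rx":0,"ry":0,"rz":3.8,"claw":1},{"dx":-2.7,"dy":-0.8,"dz":0,"rx":0,"ry":0,"rz":7.5,"claw":1},{"dx":-4.1,"dy":-1.4,"dz":0,"rx":0,"ry":0,"rz":11.2,"claw":1},{"dx":-5.4,"dy":-2,"dz":0,"rx":0,"ry":0,"rz":15,"claw":1},{"dx":-6.6,"dy":-2.7,"dz":0,"rx":0,"ry":0,"rz":18.8,"claw":1},{"dx":-7.8,"dy":-3.6,"dz":0,"rx":0,"ry":0,"rz":22.5,"claw":1},{"dx":-8.9,"dy":-4.4,"dz":0,"rx":0,"ry":0,"rz":26.2,"claw":1},{"dx":-10,"dy":-5.4,"dz":0,"rx":0,"ry":0,"rz":30,"claw":1}]' 40; python3 -c "
from h import *
arc(np.array([.6405,.2535]),30)"
```

```text
t: 3.28
eef_pos: [0.4806, 0.1034, 0.1742]
ee_rot: [[0.833, -0.554, 0.005], [-0.554, -0.833, 0.002], [0.003, -0.004, -1.0]]
force: [3.9, 2.3, -10.4]
finger_gap: 0.0087
1 [-1.39 -0.37 -0.  ] 3.8
2 [-2.74 -0.84 -0.  ] 7.5
3 [-4.07 -1.39 -0.  ] 11.2
4 [-5.36 -2.02 -0.  ] 15.0
5 [-6.6  -2.74 -0.  ] 18.8
6 [-7.79 -3.54 -0.  ] 22.5
7 [-8.93 -4.42 -0.  ] 26.2
8 [-10.01  -5.36  -0.  ] 30.0
```

```bash
python3 -m creep '[{"dx":-1.4,"dy":-0.4,"dz":0,"rx":0,"ry":0,"rz":3.8,"claw":1},{"dx":-2.7,"dy":-0.8,"dz":0,"rx":0,"ry":0,"rz":7.5,"claw":1},{"dx":-4.1,"dy":-1.4,"dz":0,"rx":0,"ry":0,"rz":11.2,"claw":1},{"dx":-5.4,"dy":-2,"dz":0,"rx":0,"ry":0,"rz":15,"claw":1},{"dx":-6.6,"dy":-2.7,"dz":0,"rx":0,"ry":0,"rz":18.8,"claw":1},{"dx":-7.8,"dy":-3.5,"dz":0,"rx":0,"ry":0,"rz":22.5,"claw":1},{"dx":-8.9,"dy":-4.4,"dz":0,"rx":0,"ry":0,"rz":26.2,"claw":1},{"dx":-10,"dy":-5.4,"dz":0,"rx":0,"ry":0,"rz":30,"claw":1}]' 40; python3 -c "
from h import *
arc(np.array([.6405,.2535]),30)"
```

```text
t: 3.95
eef_pos: [0.4268, 0.2039, 0.1742]
ee_rot: [[0.441, -0.897, 0.005], [-0.897, -0.441, 0.002], [0.0, -0.005, -1.0]]
force: [4.7, -0.9, -9.9]
finger_gap: 0.0085
1 [-1.39 -0.37  0.  ] 3.8
2 [-2.75 -0.83  0.  ] 7.5
3 [-4.07 -1.38  0.01] 11.2
4 [-5.36 -2.02  0.01] 15.0
5 [-6.6  -2.73  0.01] 18.8
6 [-7.8  -3.53  0.02] 22.5
7 [-8.94 -4.41  0.02] 26.2
8 [-10.02  -5.35   0.02] 30.0
```

```bash
python3 -m creep '[{"dx":-1.4,"dy":-0.4,"dz":0,"rx":0,"ry":0,"rz":3.8,"claw":1},{"dx":-2.7,"dy":-0.8,"dz":0,"rx":0,"ry":0,"rz":7.5,"claw":1},{"dx":-4.1,"dy":-1.4,"dz":0,"rx":0,"ry":0,"rz":11.2,"claw":1},{"dx":-5.4,"dy":-2,"dz":0,"rx":0,"ry":0,"rz":15,"claw":1},{"dx":-6.6,"dy":-2.7,"dz":0,"rx":0,"ry":0,"rz":18.8,"claw":1},{"dx":-7.8,"dy":-3.5,"dz":0,"rx":0,"ry":0,"rz":22.5,"claw":1},{"dx":-8.9,"dy":-4.4,"dz":0,"rx":0,"ry":0,"rz":26.2,"claw":1},{"dx":-10,"dy":-5.4,"dz":0,"rx":0,"ry":0,"rz":30,"claw":1}]' 40;  python3 -m creep '[{"dx":0,"dy":0,"dz":0,"rx":0,"ry":0,"rz":0,"claw":0},{"dx":0,"dy":0,"dz":0,"rx":0,"ry":0,"rz":0,"claw":-0.5},{"dx":0,"dy":0,"dz":0,"rx":0,"ry":0,"rz":0,"claw":-0.5},{"dx":0,"dy":0,"dz":0,"rx":0,"ry":0,"rz":0,"claw":-0.5}]'; python3 -c "
from h import *
print(get_obs()['joint_positions'])
snap('side','s2');snap('top','t2')"
```

```text
t: 4.62
eef_pos: [0.4301, 0.3173, 0.1742]
ee_rot: [[-0.07, -0.998, 0.003], [-0.998, 0.07, 0.001], [-0.001, -0.003, -1.0]]
force: [-3.2, -0.5, -5.7]
finger_gap: 0.0086
t: 4.95
eef_pos: [0.4304, 0.3169, 0.175]
ee_rot: [[-0.07, -0.998, 0.004], [-0.998, 0.07, 0.002], [-0.002, -0.004, -1.0]]
force: [0.0, 0.1, 0.1]
finger_gap: 0.0566
[ 57.48946623  10.44232358 -22.71961377   0.15682376 -56.64908507
 -61.5622351 ]
```

View pics/s2.png

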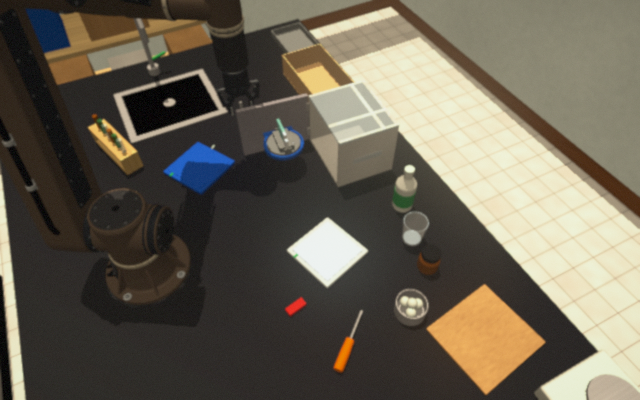

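View pics/t2.png

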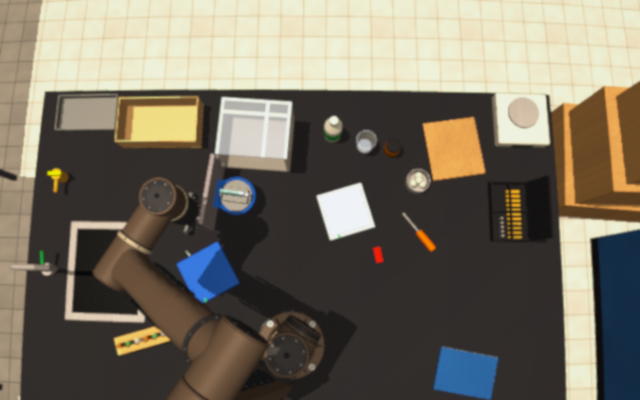

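The door is wide open and the stand sits on its shelf at (237,195) in the top view. I'll rise and look at it with the wrist camera.

```bash
python3 -m creep '[{"dx":0,"dy":0,"dz":-3,"rx":0,"ry":0,"rz":0,"claw":-0.5},{"dx":0,"dy":0,"dz":-6.5,"rx":0,"ry":0,"rz":0,"claw":-0.5},{"dx":0,"dy":0,"dz":-10,"rx":0,"ry":0,"rz":0,"claw":-0.5},{"dx":3,"dy":-2,"dz":-12,"rx":0,"ry":0,"rz":0,"claw":-0.5},{"dx":6,"dy":-4.5,"dz":-12,"rx":0,"ry":0,"rz":0,"claw":-0.5},{"dx":9,"dy":-7,"dz":-12,"rx":0,"ry":0,"rz":0,"claw":-0.5},{"dx":11.5,"dy":-9,"dz":-12,"rx":0,"ry":0,"rz":0,"claw":-0.5},{"dx":13,"dy":-10,"dz":-12,"rx":0,"ry":0,"rz":0,"claw":-0.5}]'; python3 -m creep '[{"dx":0,"dy":0,"dz":0,"rx":0,"ry":0,"rz":0,"claw":-0.5},{"dx":0,"dy":0,"dz":0,"rx":0,"ry":0,"rz":0,"claw":-0.5}]'; python3 -c "
from h import *
snap('wrist','w3')"
```

```text
t: 5.72
eef_pos: [0.5218, 0.1772, 0.2955]
ee_rot: [[-0.071, -0.997, 0.004], [-0.997, 0.071, 0.002], [-0.002, -0.004, -1.0]]
force: [0.3, -0.6, -0.2]
finger_gap: 0.0639
t: 5.88
eef_pos: [0.5222, 0.1758, 0.2957]
ee_rot: [[-0.074, -0.997, 0.005], [-0.997, 0.074, 0.002], [-0.002, -0.005, -1.0]]
force: [-0.1, -0.7, 0.3]
finger_gap: 0.0639
```

View pics/w3.png

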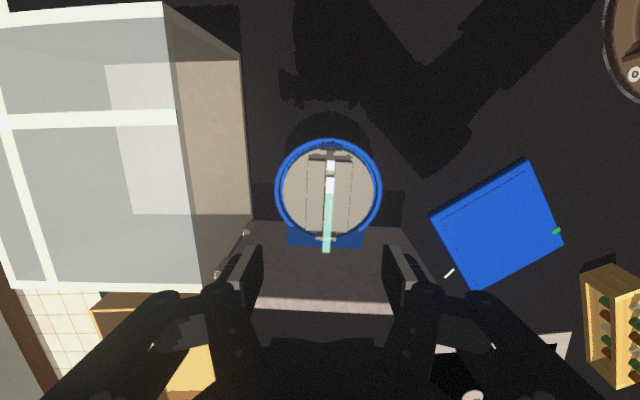

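```bash
python3 - <<'E'
from h import *
show('w3',(265,130,395,265),5,'w3a')
E
```

```text
(no output)
```

View pics/w3a.png

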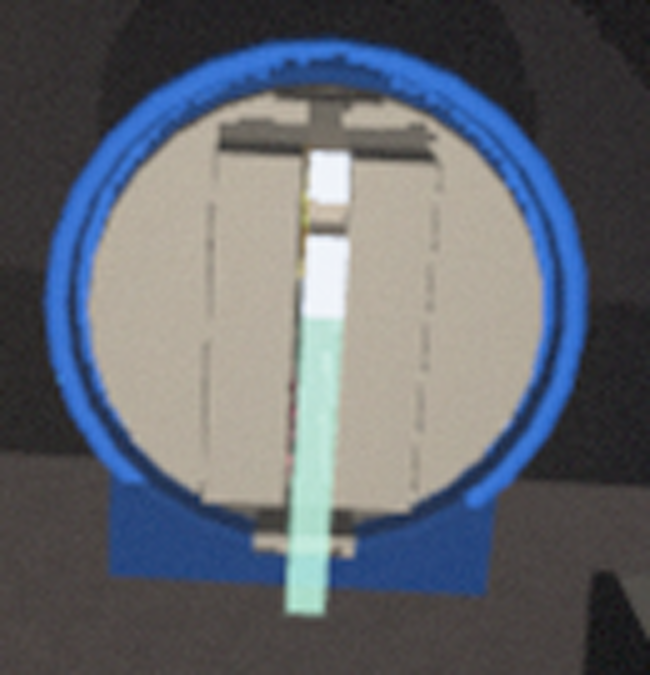

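```bash
python3 - <<'E'
from h import *
im,d,o=load('w3')
W=lambda x,y,z:at_z('wrist',x/5+265-.4,y/5+130-.4,z,o)
c=W(305,612,.158);n=W(327,236,.158);b=W(323,318,.158);e=W(330,151,.144)
print(c,n,b,e,np.linalg.norm(c-n),np.linalg.norm(c-b),np.linalg.norm(c[:2]-e[:2]))
x=(n-c)/np.linalg.norm(n-c);yaw=np.degrees(np.arctan2(x[1],x[0]));print('yaw',yaw)
ctr=(c[:2]+n[:2])/2+x[:2]*.007;print('plate centre',ctr)
# stand
L=W(90,310,.116);Rr=W(543,310,.116);print('stand mid',(L+Rr)/2,np.linalg.norm(L-Rr))
g=ctr-x[:2]*.018;print('grasp',g)
go(np.r_[g,.137],yaw)
E
```

```text
[0.52215119 0.23987421 0.158     ] [0.51228802 0.15961387 0.158     ] [0.51414637 0.17599094 0.158     ] [0.51044445 0.14553519 0.144     ] 0.0808641086050187 0.06438282642520844 0.09506260335300996
yaw -97.0059367365255
plate centre [0.5163658 0.1927963]
stand mid [0.51545458 0.18611495 0.116     ] 0.10280481782343012
grasp [0.5185613  0.21066191]
d cm [-3.33  0.65 15.88] rot [-0.26  0.14  2.84] t 5.93
```

```bash
python3 -m creep '[{"dx":-1,"dy":0.2,"dz":2,"rx":0,"ry":0,"rz":1,"claw":-0.5},{"dx":-2,"dy":0.4,"dz":4,"rx":-0.2,"ry":0,"rz":2,"claw":-0.5},{"dx":-3,"dy":0.6,"dz":6,"rx":-0.2,"ry":0.1,"rz":2.8,"claw":-0.5},{"dx":-3,"dy":0.6,"dz":9,"rx":-0.2,"ry":0.1,"rz":2.8,"claw":-0.5},{"dx":-3,"dy":0.6,"dz":12,"rx":-0.2,"ry":0.1,"rz":2.8,"claw":-0.5},{"dx":-3,"dy":0.6,"dz":14.5,"rx":-0.2,"ry":0.1,"rz":2.8,"claw":-0.5},{"dx":-3,"dy":0.6,"dz":15.6,"rx":-0.2,"ry":0.1,"rz":2.8,"claw":-0.5},{"dx":-3,"dy":0.6,"dz":15.6,"rx":-0.2,"ry":0.1,"rz":2.8,"claw":-0.5}]';python3 - <<'E'
from h import *
go([.5182,.2077,.139],-97)
snap('wrist','w4')
E
```

```text
t: 6.6
eef_pos: [0.5171, 0.2072, 0.1374]
ee_rot: [[-0.12, -0.993, -0.003], [-0.993, 0.12, -0.002], [0.003, 0.002, -1.0]]
force: [-0.4, 0.7, -0.3]
finger_gap: 0.0642
d cm [-0.06 -0.1  -0.16] rot [ 0.14 -0.15  0.09] t 6.6
```

View pics/w4.png

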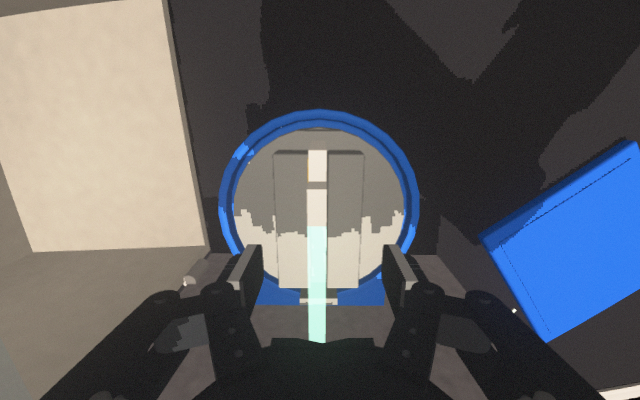

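```bash
python3 -m creep '[{"dx":0,"dy":-0.1,"dz":-0.1,"rx":0,"ry":0,"rz":0,"claw":0},{"dx":0,"dy":-0.1,"dz":-0.1,"rx":0,"ry":0,"rz":0,"claw":0.5},{"dx":0,"dy":-0.1,"dz":-0.1,"rx":0,"ry":0,"rz":0,"claw":1},{"dx":0,"dy":-0.1,"dz":-0.1,"rx":0,"ry":0,"rz":0,"claw":1},{"dx":0,"dy":-0.1,"dz":-0.1,"rx":0,"ry":0,"rz":0,"claw":1},{"dx":0,"dy":-0.1,"dz":-0.1,"rx":0,"ry":0,"rz":0,"claw":1}]' 50; python3 -m creep '[{"dx":0,"dy":0,"dz":0,"rx":0,"ry":0,"rz":0,"claw":1},{"dx":0,"dy":0,"dz":-0.4,"rx":0,"ry":0,"rz":0,"claw":1},{"dx":0,"dy":0,"dz":-1.2,"rx":0,"ry":0,"rz":0,"claw":1},{"dx":0,"dy":0,"dz":-2.2,"rx":0,"ry":0,"rz":0,"claw":1},{"dx":0,"dy":0,"dz":-3.2,"rx":0,"ry":0,"rz":0,"claw":1},{"dx":0,"dy":0,"dz":-4.2,"rx":0,"ry":0,"rz":0,"claw":1}]' 50;python3 - <<'E'
from h import *
snap('wrist','w5')
E
```

```text
t: 7.15
eef_pos: [0.5198, 0.2078, 0.1415]
ee_rot: [[-0.12, -0.993, 0.001], [-0.993, 0.12, -0.0], [-0.0, -0.001, -1.0]]
force: [-0.6, 0.8, 5.7]
finger_gap: 0.0073
t: 7.65
eef_pos: [0.5199, 0.2079, 0.1849]
ee_rot: [[-0.12, -0.993, 0.002], [-0.993, 0.12, 0.0], [-0.001, -0.002, -1.0]]
force: [-0.5, 0.4, 0.1]
finger_gap: 0.0071
```

View pics/w5.png

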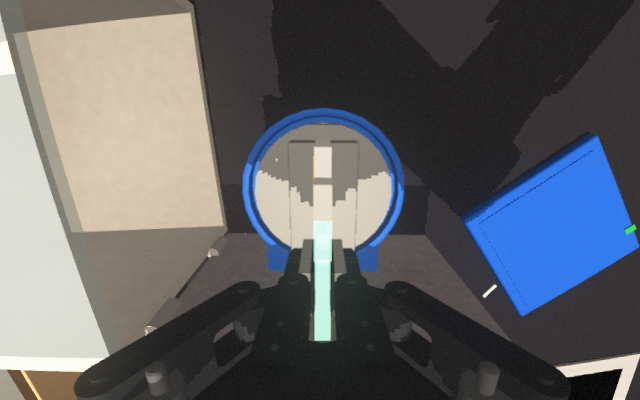

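Plate held, stand left on its shelf. Lifting clear first.

```bash
python3 -m creep '[{"dx":0,"dy":0,"dz":-1.5,"rx":0,"ry":0,"rz":0,"claw":1},{"dx":0,"dy":0,"dz":-3,"rx":0,"ry":0,"rz":0,"claw":1},{"dx":0,"dy":0,"dz":-5,"rx":0,"ry":0,"rz":0,"claw":1},{"dx":0,"dy":0,"dz":-7,"rx":0,"ry":0,"rz":0,"claw":1},{"dx":0,"dy":0,"dz":-9,"rx":0,"ry":0,"rz":0,"claw":1},{"dx":0,"dy":0,"dz":-10.5,"rx":0,"ry":0,"rz":0,"claw":1},{"dx":0,"dy":0,"dz":-10.5,"rx":0,"ry":0,"rz":0,"claw":1},{"dx":0,"dy":0,"dz":-10.5,"rx":0,"ry":0,"rz":0,"claw":1}]' 50; python3 -c "
from h import *
go([.426,-.191,.28],-10); print(get_obs()['joint_positions'])"
```

```text
t: 8.37
eef_pos: [0.5206, 0.2085, 0.293]
ee_rot: [[-0.119, -0.993, 0.006], [-0.993, 0.119, 0.003], [-0.004, -0.006, -1.0]]
force: [-0.6, -0.5, -1.8]
finger_gap: 0.0072
d cm [40.79  4.62  1.11] rot [-4.400e-01 -6.000e-02 -8.686e+01] t 8.37
[ 41.88667163   7.84369055  -9.70058926   0.09283726 -72.06222561
 -48.77719458]
```

```bash
python3 -m creep '[{"dx":2,"dy":0.2,"dz":0,"rx":0,"ry":0,"rz":-4,"claw":1},{"dx":4.5,"dy":0.5,"dz":0,"rx":0,"ry":0,"rz":-9,"claw":1},{"dx":7.5,"dy":0.8,"dz":0,"rx":0,"ry":0,"rz":-15,"claw":1},{"dx":10.5,"dy":1.2,"dz":0,"rx":0,"ry":0,"rz":-21,"claw":1},{"dx":13.5,"dy":1.5,"dz":0,"rx":0,"ry":0,"rz":-27,"claw":1},{"dx":16.5,"dy":1.8,"dz":0,"rx":0,"ry":0,"rz":-33,"claw":1},{"dx":19.5,"dy":2.2,"dz":0,"rx":0,"ry":0,"rz":-39,"claw":1},{"dx":22.5,"dy":2.5,"dz":0,"rx":0,"ry":0,"rz":-45,"claw":1}]' 50; python3 -c "
from h import *
go([.426,-.191,.28],-10); print(get_obs()['joint_positions'])"
```

```text
t: 9.03
eef_pos: [0.4675, -0.0133, 0.2909]
ee_rot: [[0.622, -0.783, 0.005], [-0.783, -0.622, 0.003], [0.0, -0.006, -1.0]]
force: [1.4, -0.6, -1.7]
finger_gap: 0.0074
d cm [11.34 14.31  1.01] rot [ -0.3   -0.13 -41.55] t 9.03
[ 22.51926015  -1.41697643 -19.87861194  -0.0810257  -71.22442169
  15.95153366]
```

```bash
python3 -m creep '[{"dx":1.5,"dy":2,"dz":0,"rx":0,"ry":0,"rz":-6,"claw":1},{"dx":3,"dy":4,"dz":0,"rx":0,"ry":0,"rz":-12,"claw":1},{"dx":5,"dy":6.3,"dz":0,"rx":0,"ry":0,"rz":-18,"claw":1},{"dx":7,"dy":8.6,"dz":0,"rx":0,"ry":0,"rz":-24,"claw":1},{"dx":8.5,"dy":10.8,"dz":0.5,"rx":0,"ry":0,"rz":-30,"claw":1},{"dx":10,"dy":12.8,"dz":1,"rx":0,"ry":0,"rz":-36,"claw":1},{"dx":11,"dy":13.9,"dz":1,"rx":0,"ry":0,"rz":-40,"claw":1},{"dx":11.3,"dy":14.3,"dz":1,"rx":0,"ry":0,"rz":-41.5,"claw":1}]' 50; python3 - <<'E'
from h import *
th=np.radians(48);a=np.radians(-10)
x=np.array([np.cos(a),np.sin(a),0]);lab=np.array([-x[1],x[0],0]);z=np.array([lab[0]*np.sin(th),lab[1]*np.sin(th),-np.cos(th)])
Rm=np.c_[x,np.cross(z,x),z]
F=np.array([.475,-.1895,.15]);tcp=F-.048*x-.0135*z;print(tcp,Rm.round(2).tolist())
np.savez('tgt.npz',tcp=tcp,Rm=Rm)
go(tcp,Rm=Rm); print(get_obs()['joint_positions'])
E
```

```text
t: 9.7
eef_pos: [0.4243, -0.1923, 0.2785]
ee_rot: [[0.985, -0.173, 0.002], [-0.173, -0.985, 0.004], [0.001, -0.004, -1.0]]
force: [0.8, 0.2, -1.6]
finger_gap: 0.0071
[ 0.42598711 -0.19104493  0.15903326] [[0.98, -0.12, 0.13], [-0.17, -0.66, 0.73], [0.0, -0.74, -0.67]]
d cm [ 0.13 -0.11 11.95] rot [ 4.778e+01 -4.000e-02  9.000e-02] t 9.7
[ -0.24736181  -1.03078273 -21.05794272  -0.22323131 -69.86826802
  80.39024107]
```

Now I'll tilt it, watching the joints.

```bash
python3 -m creep '[{"dx":0,"dy":0,"dz":1,"rx":4,"ry":0,"rz":0,"claw":1},{"dx":0,"dy":0,"dz":2,"rx":8,"ry":0,"rz":0,"claw":1},{"dx":0,"dy":0,"dz":3,"rx":12,"ry":0,"rz":0,"claw":1},{"dx":0,"dy":0,"dz":4,"rx":16,"ry":0,"rz":0,"claw":1},{"dx":0,"dy":0,"dz":5,"rx":20,"ry":0,"rz":0,"claw":1},{"dx":0,"dy":0,"dz":6,"rx":24,"ry":0,"rz":0,"claw":1}]' 50; python3 - <<'E'
from h import *
z=np.load('tgt.npz');go(z['tcp'],Rm=z['Rm']); print(get_obs()['joint_positions'])
E
```

```text
t: 10.2
eef_pos: [0.4243, -0.1919, 0.2176]
ee_rot: [[0.985, -0.157, 0.073], [-0.173, -0.897, 0.407], [0.001, -0.414, -0.91]]
force: [-0.4, -0.7, -1.2]
finger_gap: 0.007
d cm [0.15 2.32 5.38] rot [23.56 -0.04  0.09] t 10.2
[-21.03864796   8.79588164 -12.82558221 -24.89698436 -74.76905837
 109.09668159]
```

```bash
python3 -m creep '[{"dx":0,"dy":0.4,"dz":0.9,"rx":4,"ry":0,"rz":0,"claw":1},{"dx":0,"dy":0.8,"dz":1.8,"rx":8,"ry":0,"rz":0,"claw":1},{"dx":0.1,"dy":1.2,"dz":2.7,"rx":12,"ry":0,"rz":0,"claw":1},{"dx":0.1,"dy":1.6,"dz":3.6,"rx":16,"ry":0,"rz":0,"claw":1},{"dx":0.1,"dy":2,"dz":4.5,"rx":20,"ry":0,"rz":0,"claw":1},{"dx":0.1,"dy":2.3,"dz":5.4,"rx":23.5,"ry":0,"rz":0,"claw":1},{"dx":0.1,"dy":2.3,"dz":5.4,"rx":23.5,"ry":0,"rz":0,"claw":1},{"dx":0.1,"dy":2.3,"dz":5.4,"rx":23.5,"ry":0,"rz":0,"claw":1}]' 50; python3 - <<'E'
from h import *
z=np.load('tgt.npz');go(z['tcp'],Rm=z['Rm']); print(get_obs()['joint_positions'])
for n in('side','top','wrist'): snap(n,n+'9')
show('side9',(200,60,420,320),3,'s9');show('top9',(190,90,420,280),3.4,'t9')
E
```

```text
t: 10.87
eef_pos: [0.4247, -0.1911, 0.1568]
ee_rot: [[0.985, -0.119, 0.128], [-0.175, -0.659, 0.732], [-0.003, -0.743, -0.669]]
force: [0.5, -0.9, -1.3]
finger_gap: 0.0073
d cm [ 0.12 -0.18 -0.13] rot [ 0.02  0.06 -0.19] t 10.87
[-36.36887273  23.97540661  -7.16181101 -41.79577882 -86.39337177
 129.59503484]
```

View pics/s9.png

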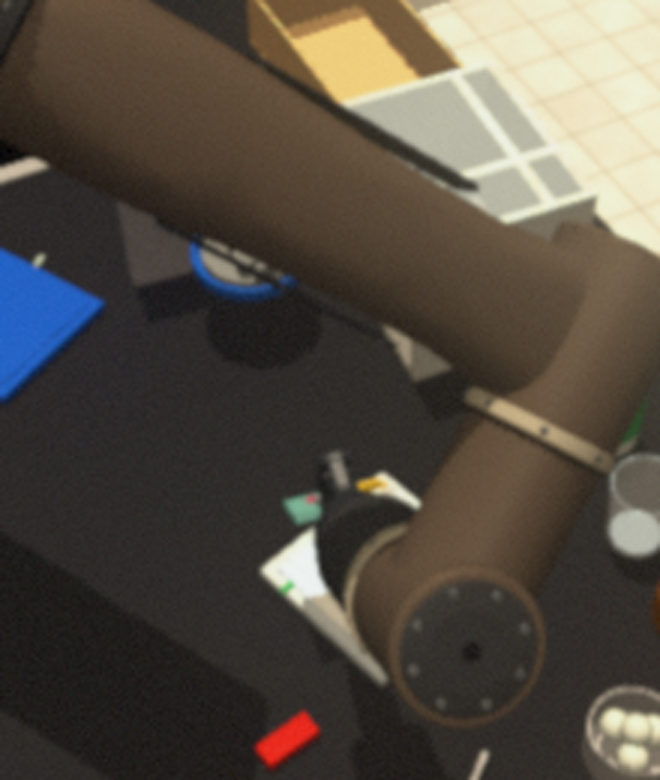

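View pics/t9.png

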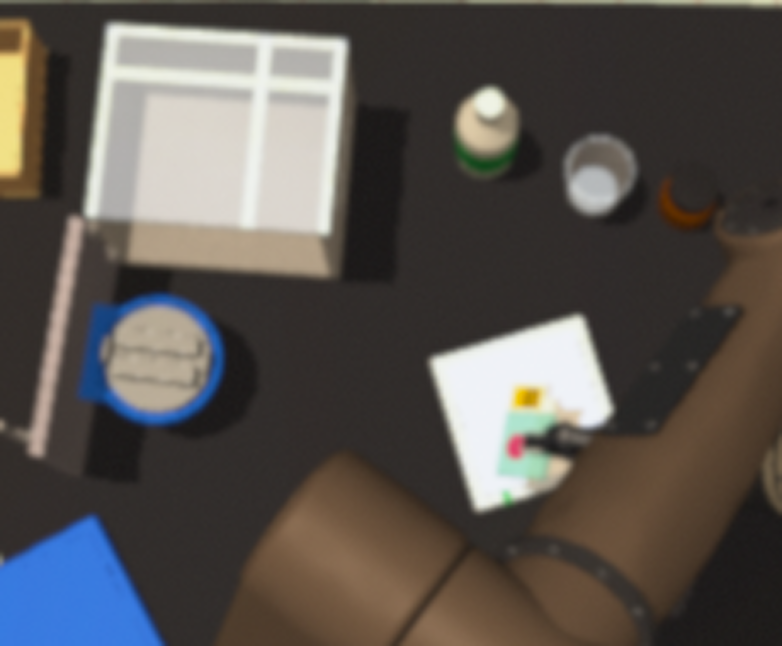

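View pics/wrist9.png

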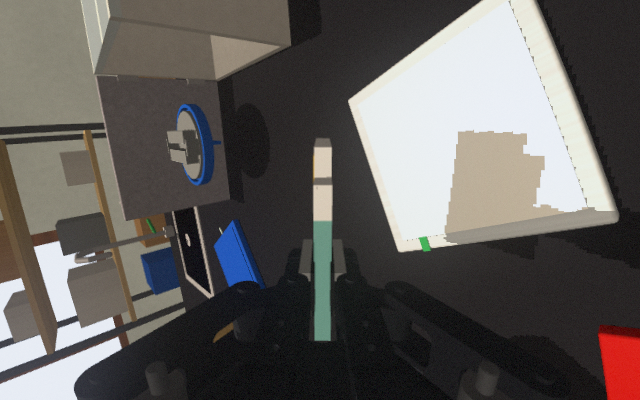

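```bash
python3 - <<'E'
from h import *
o=get_obs();Rm=np.array(o['ee_rot']);p=np.array(o['eef_pos']);F=p+.048*Rm[:,0]+.0135*Rm[:,2]
print('frost',F,'label ang',np.degrees(np.arccos(-Rm[2,1])),np.abs(o['qvel']).max(),o['force'],o['t'])
print('label img',at_z('top',527/3.4+190,398/3.4+90,.16))
im,d,oo=load('top9')
for n,a,b in (('top0','top9',0),('side0','side9',0)):
    A=load(n)[0].astype(int);B=load(b and b or a)[0].astype(int)
# stand vs shelf in t9
def A(x,y,z): return at_z('top',x/3.4+190,y/3.4+90,z)
print('stand',A(156,359,.116),'shelf rim',A(160,361,.096))
for k,x,y,z in (('bottle',489,102,.17),): print(k,A(x,y,z),at_z('top',333.8,120.5,.17))
E
```

```text
frost [ 0.47484239 -0.18903911  0.15067529] label ang 42.1873584512804 0.923041437832867 [ 0.05876181  0.27688562 -0.75403266] 11.0167
label img [ 0.46693966 -0.18064301  0.16      ]
stand [0.5103799  0.19349478 0.116     ] shelf rim [0.51175655 0.19251122 0.096     ]
bottle [ 0.76721732 -0.14212777  0.17      ] [ 0.76542071 -0.14205072  0.17      ]
```

```bash
python3 -m creep '[{"dx":0,"dy":0,"dz":0,"rx":0,"ry":0,"rz":0,"claw":1},{"dx":0,"dy":0,"dz":0,"rx":0,"ry":0,"rz":0,"claw":1},{"dx":0,"dy":0,"dz":0,"rx":0,"ry":0,"rz":0,"claw":1},{"dx":0,"dy":0,"dz":0,"rx":0,"ry":0,"rz":0,"claw":1},{"dx":0,"dy":0,"dz":0,"rx":0,"ry":0,"rz":0,"claw":1},{"dx":0,"dy":0,"dz":0,"rx":0,"ry":0,"rz":0,"claw":1}]' 50; python3 -c "
from h import *
o=get_obs();print(o['qvel'],o['finger_gap']);print(job_done())"
```

```text
t: 11.52
eef_pos: [0.4258, -0.1906, 0.1598]
ee_rot: [[0.985, -0.113, 0.129], [-0.172, -0.662, 0.729], [0.003, -0.741, -0.672]]
force: [0.7, 0.9, -1.2]
finger_gap: 0.0071
[-0.22687161  0.33660956  0.06134473 -0.05834398  0.00263539  0.02585686] 0.00714655919196505
the job is handed in; nothing more can be done
None
```

I pulled the door open by its handle (about 90°), lifted the plate from the stand by its clear end, and tilted it over the light pad. I handed the job in at about 11.5 s, with the plate still in the fingers.

Last checks before handing in:
- **Plate over the pad:** by my calculation from the arm pose, the frosted end is within about 1 mm of the pad middle and about 150 mm above the bench. In the top picture the yellow label shows upward. The label centre I read off it was about 12 mm from the pad middle, inside the 40 mm limit.
- **Tilt:** the label is about 42° from straight up (limit 57°).
- **Grip:** the fingers were 7 mm apart on the plate at 50 N, with the arm nearly still. I calculated the grasp point to be about 15 mm to the clear side of the plate's centre. I had no direct reading of the contact force on the plate.
- **Door and stand:** the door stands open, and the stand is on its shelf within about 2 mm of the centre.
- **Bystanders:** in the top view the bottle moved about 2 mm, within my reading error. I didn't measure the others, and the arm partly hid some of them in the last pictures, but I felt no unexpected contact.

None of these checks failed.

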